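# Bring the gap in a coaster's border to the front on the banding wheel

## Robot

A 6-joint arm with a two-finger parallel gripper is mounted at the origin on a cart in front of the work surface, level with it; the furniture and walls round the work are solid. World frame = base frame: x ahead of the robot, y to its left, z up, the work surface at z = 0. Lengths are in m, angles in rad, forces in N, time in s.
With the tool pointing down it reaches from about 0.4 to 0.825 m from the base axis. Payload 7 kg.
Tool frame: the origin (TCP) lies at the very end of the fingers, on their centre line; the grasp point (between the pads) lies 19 mm behind it; z points along the fingers, y is the line along which they close (so a half turn about z gives the same grasp; the last joint's range is limited). The gripper opens to 88 mm and grips with 3 to 60 N. Pads are 19 mm wide; open, the fingers measure 130 mm over their backs; the gripper's body (78 mm by 193 mm) begins 47 mm behind the grasp point.
Start: joints at [-0.964, 0.359, 0.012, 0, -1.224, -0.288], TCP at [0.212, -0.641, 0.227] pointing down, gripper open.
Joint ranges: [-3.07, 3.07], [-1.43, 2.12], [-1.02, 1.25], [-3.03, 1.67], [-3.05, -0], [-3.03, 3.03]. Speed limits (rad/s): [2.39, 2.39, 3.01, 3.14, 3.14, 3.14].

## Interface

Orientations are given as [roll, pitch, yaw] about the fixed x, y, z axes, in that order (R = Rz(yaw) Ry(pitch) Rx(roll)).
In Python, from station import arm gives the robot as it stands. The module is installed in compiled form; this text tells all that it offers.
- The arm moves only by the shell command python3 -m crank 'ROWS' [FORCE]. ROWS is JSON, a list of rows, each an object of numbers: "dx", "dy", "dz": the shift along the world's x, y, z in m; "twist": the turn about the world's z in degrees; "grip": the opening, from -1 (shut) to 1 (fully open). A call has exactly 5 rows; each row is the pose to reach, as a shift and turn from the pose commanded when the call began; what a row does not reach only later rows make up. A row lasts 1/12 s, in which the tool goes at most 41.7 mm and 7.16 degrees, less where a joint would pass 70% of its speed; a pose out of reach is approached as far as the arm can. A call with a gripper value outside its range is refused whole. The fingers move at their own pace and stop on an object; FORCE is the grip in N (left out, the last holds). Time passes only in rows, so rows that repeat a pose let the fingers close, or fill a call up. It gives the time, the measured TCP pose, the force, the opening and the grip force at its end, in the units of the state.
- arm.get_state(): the state, without advancing time (a new reading comes with each control period).
- arm.grab_frame(name): name is "scene" or "top" or "wrist"; returns the picture (400x640x3 uint8, red, green, blue); there is no depth.
- arm.get_calibration(name): a dict with "fx", "fy", "cx", "cy" (pixels), "cam_to_world" (4x4, takes a point from camera to world coordinates); the wrist camera has in their place "tool_from_camera" (4x4, takes a point from camera to tool coordinates, whose origin is the TCP and whose axes are the flange's). Camera axes: x right, y down, z forward; pixel columns grow to the right and rows downward; lengths in m; the calibration is good to about 2 mm. A picture is of the moment at which its call begins: read the wrist's pose just before it. get_calibration takes no time and is no camera call.
- arm.job_done(): hands the job in; it is judged then, once.
The state is a dict: "t": time; "q": joint angles; "qd": joint speeds; "joint_efforts": joint torques, N m; "eef_pos": TCP position; "ee_rot": TCP orientation; "force": force on the tool from outside, world axes, zero at the start; "moment": the same for the moment, N m; "width": finger opening in m; "gripper_force": force on a finger pad.
Only numpy, scipy, OpenCV 4.12 (cv2) and the standard library are available. Lean on these libraries where they do the work, as an engineer would, in place of code of your own. Each camera call takes 0.05 s, during which the arm holds its last target. There are 200 camera calls.

## Task

A round mosaic coaster lies loose in the middle of the banding wheel (turntable); two neighbouring metal discs of its border are still to be laid. So that they can be laid from the front, rest the fingertips lightly on the bare rim of the wheel and follow the rim round steadily, so that the wheel turns under them until the gap in the border faces straight towards the front edge of the bench (the robot's side), then come clear. Do not touch the coaster with its freshly laid discs, do not spin the wheel, and leave everything on the bench where it lies, the waiting discs too.

Things in the scene. Friction and masses are not known exactly. Their poses are not given: they have to be found in the camera images.
- banding_wheel: banding wheel: a heavy cast foot fixed to the bench that carries a round flat head on an upright axis. The head is 212 mm across; its flat top is 74 mm above the bench. The origin is not on the axis: use wheel_centre
- banding_wheel_head (a joint): turn of the head about the upright axis, rad, growing anticlockwise seen from above; its zero means nothing here (the gap is told by gap). Turns without end either way; it stops at once when let go: 0.02 N m of friction plus 0.05 N m per rad/s. A shut fingertip pressed on the top with 2 to 8 N drives it; slip and give lose about 0.1 rad a stroke, so watch the gap
- wheel_centre (a point): point on the axis at the height of the head's flat top, where the coaster stands. The bare rim to touch is the ring from 57 mm (edge of the coaster) to 106 mm (edge of the head) from here; its middle is at about 84 mm, where a shut gripper's tips clear the coaster by more than 10 mm
- coaster: dark wooden coaster, 114 mm across, 9 mm thick, lying loose in the middle of the head and riding round with it. On it a round tile (52 mm) and round this a border of eight pale polished discs, 24 mm across, 9 mm high (tops 18 mm above the wheel's rim), stuck 36 degrees apart on a circle of 42 mm radius; two neighbouring places are empty. Origin: centre of its underside
- gap (a point): middle of the gap in the border: on top of the wood, 42 mm from the coaster's centre, midway between the two empty places
- front_point (a point): where gap has to come: 42 mm from the axis, straight towards the front edge of the bench (world -x from the axis), at the same height. It does not turn with the head
- waiting_disc_a: one of the two pale polished discs (24 mm across, 9 mm high) that wait on the bench to the right of the wheel; origin: centre of its underside. Leave it lying
- waiting_disc_b: the other waiting disc, same size. Leave it lying
- mug: white mug with a handle, 92 mm across, 95 mm high, standing near the front edge of the bench on the right; origin: about the centre of its underside. Bystander
- masking_tape: roll of masking tape lying flat, 96 mm across, 25 mm high, left of the wheel; origin: centre of its underside. Bystander
- scissors: scissors lying flat, 199 x 87 x 9 mm, between the wheel and the front edge of the bench. Bystander
- glue_tube: tube of glue lying down, 166 x 49 x 33 mm, left of the wheel. Bystander
- spare_tile: round glazed tile, 52 mm across, 7 mm thick, lying behind and right of the wheel. Bystander
- pencil: pencil lying on the bench right of the wheel, about 180 mm long, 8 mm thick. Bystander
Not all that is in view belongs to the job. What is shaped like the coaster but purple is not meant.

How it is judged:
On the way, in this order (a step that is already met when the one before it is completed fails the run):
1. the fingertips rest on the wheel (contact force between the fingers and banding_wheel above 0.5 N), for 0.1 s.
2. the gap faces the front while the fingertips are still on the wheel (horizontal distance between gap and front_point below 0.012 m and contact force between the fingers and banding_wheel above 0.3 N), for 0.05 s.
At the end, for the whole second after the job is handed in: The middle of the gap lies within 8 mm (about 11 degrees) of the point straight in front of the axis, the coaster still lies flat within 6 mm of the middle of the wheel, and the wheel stands still (horizontal distance between coaster and wheel_centre below 0.006 m and angle between coaster's own z axis and vertical below 0.05 rad and linear speed of coaster below 0.02 m/s and horizontal distance between gap and front_point below 0.008 m and velocity of joint banding_wheel_head between -0.05 and 0.05 rad/s); the robot touches nothing.
It fails at once if the coaster or its discs are touched (contact force between any of the fingers, the arm and coaster above 0.3 N).
It fails at once if the coaster is lifted or slides off the middle of the wheel (z of coaster in the frame of banding_wheel above 0.079 m or horizontal distance between coaster and wheel_centre above 0.008 m).
It fails at once if the wheel is pressed hard (over 30 N) (contact force between the fingers and banding_wheel above 30 N).
It fails at once if the wheel is spun (faster than 4 rad/s) (velocity of joint banding_wheel_head above 4 rad/s or velocity of joint banding_wheel_head below -4 rad/s).
It fails at once if something on the bench is pushed, lifted or carried (moved more than 10 mm) (distance of any of waiting_disc_a, waiting_disc_b, mug, masking_tape, scissors, glue_tube, spare_tile, pencil from where it was at the start of the episode above 0.01 m).
It also fails if it takes over 51 s, if anything falls off the work surface, if the arm or the gripper's body presses on something with over 40 N, if the wrist force passes 120 N, or if a joint passes its speed limit or range.

## Working session

There is one attempt and no reset: what is moved stays moved. The work goes in short steps, Python scripts to look and compute and a shell command to move; the robot and the scene stay as the last step left them, time stands still between calls to the robot, and variables do not carry over. Pictures are saved under pics/ and viewed, at most 10 in all, crops included, and the job is handed in when it is done.

```bash
mkdir -p pics; python3 - <<'E'
from station import arm
import cv2,numpy as np
np.set_printoptions(precision=4,suppress=True)
for n in("top","scene"):
    f=arm.grab_frame(n);cv2.imwrite(f"pics/{n}0.png",f[:,:,::-1])
    c=arm.get_calibration(n);print(n,c["fx"],c["fy"],c["cx"],c["cy"]);print(np.array(c["cam_to_world"]))
s=arm.get_state();print(s["t"],s["eef_pos"],s["ee_rot"],s["width"],s["force"])
E
```

```text
top 439.0546916154908 439.0546916154908 318.34568233666187 192.3468293558456
[[ 0.0215 -0.9956  0.0913  0.4804]
 [-0.9998 -0.0214  0.0019 -0.0213]
 [ 0.0001 -0.0914 -0.9958  1.1981]
 [ 0.      0.      0.      1.    ]]
scene 412.0009782556822 412.0009782556822 317.14611825400533 198.57981446238222
[[ 0.0492  0.7506 -0.6589  1.2704]
 [ 0.9987 -0.047   0.0211 -0.042 ]
 [-0.0151 -0.659  -0.752   0.893 ]
 [ 0.      0.      0.      1.    ]]
0.1 [ 0.2114 -0.6406  0.2257] [ 3.1401 -0.0002 -2.8229] 0.08747374284532007 [-0.7367 -1.1321  0.3288]
```

View pics/top0.png

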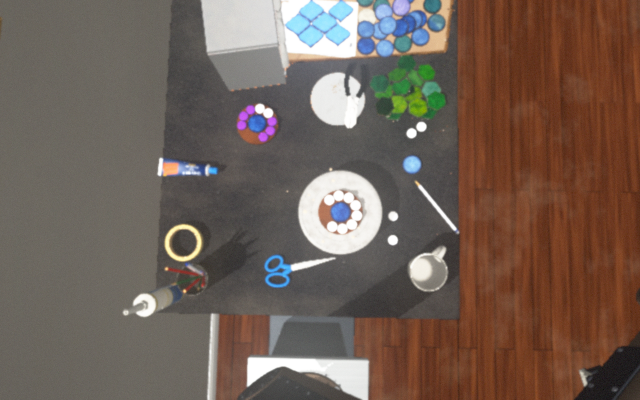

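View pics/scene0.png

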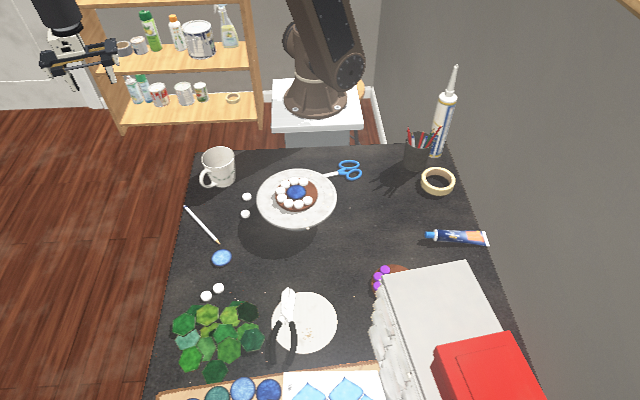

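The top view shows these candidates:
- The coaster on the wheel at (341,212): pale discs, with the gap on the left.
- The purple-disc coaster at (257,123), which is the decoy.
- A round pale plate at (337,98), which is not a wheel head.

I choose (341,212). The mug is at (428,270), the scissors at (300,265) and the waiting discs at (393,216) and (393,240).

```bash
cat > h.py <<'E'
from station import arm
import cv2,numpy as np
np.set_printoptions(precision=4,suppress=True)
def cast(n,uv,z):
    c=arm.get_calibration(n);T=np.array(c["cam_to_world"])
    uv=np.atleast_2d(uv)
    d=np.c_[(uv[:,0]-c["cx"])/c["fx"],(uv[:,1]-c["cy"])/c["fy"],np.ones(len(uv))]@T[:3,:3].T
    return (T[:3,3]+d*((z-T[2,3])/d[:,2])[:,None])[:,:2]
def project(n,p):
    c=arm.get_calibration(n);T=np.array(c["cam_to_world"])
    q=(np.array(p)-T[:3,3])@T[:3,:3]
    return np.array([c["cx"]+c["fx"]*q[0]/q[2],c["cy"]+c["fy"]*q[1]/q[2]])
def wood_tile(f):
    """centre from the blue tile; gap direction from the visible wood's ring"""
    return cv2.cvtColor(f,cv2.COLOR_RGB2HSV)
def gap(n="top",C=None,save=None,f=None):
    f=arm.grab_frame(n) if f is None else f
    h=cv2.cvtColor(f,cv2.COLOR_RGB2HSV).astype(int)
    yy,xx=np.mgrid[:400,:640]; P=cast(n,np.c_[xx.ravel(),yy.ravel()],0.083).reshape(400,640,2)
    r=np.hypot(P[...,0]-C[0],P[...,1]-C[1])
    wood=(h[...,0]<15)&(h[...,1]>90)&(h[...,2]>35)&(r>.032)&(r<.054)
    v=(P-C)[wood]; a=np.arctan2(v[:,1],v[:,0])
    # wood visible area is largest in the gap: peak of the smoothed angular histogram, 64 deg window
    g=np.radians(np.arange(0,360,1.)); D=np.abs((a[None]-g[:,None]+np.pi)%(2*np.pi)-np.pi)
    w=(np.cos(np.clip(D*90/40*1,0,np.pi/2))).sum(1)
    if save: cv2.imwrite(save,f[:,:,::-1])
    return np.degrees(g[w.argmax()]),wood.sum()
E
python3 - <<'E'
from h import *
f=cv2.imread("pics/top0.png");h=cv2.cvtColor(f,cv2.COLOR_BGR2HSV)
# rim: pale gray/white region around the wheel
m=((h[...,1]<70)&(h[...,2]>110)).astype(np.uint8)
for k,(x0,x1,y0,y1) in {"wheel":(285,386,160,262)}.items():
    q=np.zeros_like(m);q[y0:y1,x0:x1]=m[y0:y1,x0:x1]
    cs,_=cv2.findContours(q,cv2.RETR_EXTERNAL,cv2.CHAIN_APPROX_NONE);c=max(cs,key=cv2.contourArea)
    w=cast("top",c[:,0].astype(float),.074)
    A=np.c_[2*w,np.ones(len(w))];s=np.linalg.lstsq(A,(w**2).sum(1),rcond=None)[0]
    C=s[:2];print("wheel",C,"r",np.sqrt(s[2]+C@C))
m2=((h[...,1]<40)&(h[...,2]>225)).astype(np.uint8);m2[:, :315]=0;m2[:,:][:185]=0;m2[245:]=0;m2[:,402:]=0
n,l,st,ce=cv2.connectedComponentsWithStats(m2)
for i in range(1,n):
    if st[i,4]>20:print(ce[i],st[i,4],cast("top",ce[i],.092)-C)
b=((h[...,0]>95)&(h[...,0]<130)&(h[...,1]>120)).astype(np.uint8);b[:190]=0;b[232:]=0;b[:,:325]=0;b[:,360:]=0
ys,xs=np.nonzero(b);print("tile",cast("top",[xs.mean(),ys.mean()],.09))
for nm,uv in dict(mug=(428,270),da=(393,216),db=(393,240),sc0=(335,259),sc1=(280,270),tape=(184,243)).items():print(nm,cast("top",uv,.01))
print("gap",gap("top",C,f=f[:,:,::-1].copy()))
s=cv2.imread("pics/scene0.png")
cv2.imwrite("pics/crop.png",np.hstack([cv2.resize(f[155:270,280:400],(400,383),interpolation=2),cv2.resize(s[150:245,245:345],(400,383),interpolation=2)]))
E
```

```text
wheel [ 0.5355 -0.0745] r 0.1088528540360565
[347.7415 215.6605] 2654 [[-0.0109 -0.02  ]]
[392.6964 215.6964] 56 [[-0.0086 -0.1331]]
[392.209  239.7015] 67 [[-0.0687 -0.1323]]
tile [[ 0.5343 -0.0745]]
mug [[ 0.3873 -0.3167]]
da [[ 0.5296 -0.2223]]
db [[ 0.465  -0.2227]]
sc0 [[ 0.411  -0.0676]]
sc1 [[0.3787 0.079 ]]
tape [[0.4449 0.3391]]
gap (np.float64(99.0), np.int64(201))
```

View pics/crop.png

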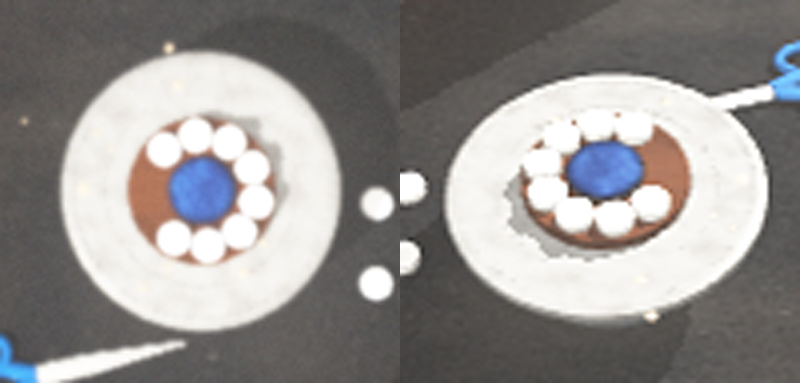

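The crop confirms it: on the pale wheel sits a brown coaster with eight white discs and a blue tile. The gap is on the left, at about 98° in the world, so it needs about +82° anticlockwise. I'll shut the gripper, start on the rim at θ = -140° and stroke anticlockwise along the robot's right side.

```bash
python3 -m crank '[{"dx":0.017,"dy":0.034,"dz":0,"twist":5,"grip":-1},{"dx":0.034,"dy":0.068,"dz":0,"twist":10,"grip":-1},{"dx":0.051,"dy":0.102,"dz":0,"twist":15,"grip":-1},{"dx":0.068,"dy":0.136,"dz":0,"twist":20,"grip":-1},{"dx":0.085,"dy":0.170,"dz":0,"twist":22,"grip":-1}]' 10
python3 -m crank '[{"dx":0.017,"dy":0.034,"dz":0,"twist":0,"grip":-1},{"dx":0.034,"dy":0.068,"dz":0,"twist":0,"grip":-1},{"dx":0.051,"dy":0.102,"dz":0,"twist":0,"grip":-1},{"dx":0.068,"dy":0.136,"dz":0,"twist":0,"grip":-1},{"dx":0.085,"dy":0.170,"dz":0,"twist":0,"grip":-1}]'
python3 -m crank '[{"dx":0.018,"dy":0.034,"dz":-0.01,"twist":0,"grip":-1},{"dx":0.036,"dy":0.068,"dz":-0.03,"twist":0,"grip":-1},{"dx":0.054,"dy":0.102,"dz":-0.05,"twist":0,"grip":-1},{"dx":0.072,"dy":0.136,"dz":-0.07,"twist":0,"grip":-1},{"dx":0.089,"dy":0.172,"dz":-0.09,"twist":0,"grip":-1}]'
python3 -m crank '[{"dx":0,"dy":0,"dz":0,"twist":0,"grip":-1},{"dx":0,"dy":0,"dz":0,"twist":0,"grip":-1},{"dx":0,"dy":0,"dz":0,"twist":0,"grip":-1},{"dx":0,"dy":0,"dz":0,"twist":0,"grip":-1},{"dx":0,"dy":0,"dz":0,"twist":0,"grip":-1}]'
python3 - <<'E'
from h import *
C=np.array([.5355,-.0745]);s=arm.get_state();p=np.array(s["eef_pos"]);v=p[:2]-C
print(p,s["ee_rot"],"r",np.hypot(*v),np.degrees(np.arctan2(v[1],v[0])),s["force"],s["width"])
a=arm.grab_frame("top");b=arm.grab_frame("scene")
print(project("top",p),project("scene",p))
cv2.imwrite("pics/pre.png",np.hstack([cv2.resize(a[150:280,280:410],(400,400)),cv2.resize(b[140:270,215:345],(400,400))])[:,:,::-1])
E
```

```text
t: 0.52
eef_pos: [0.2967, -0.4693, 0.2261]
ee_rot: [3.141, -0.0, -2.434]
force: [1.1, 0.3, 0.1]
width: 0.06
gripper_force: 0.0
t: 0.93
eef_pos: [0.3817, -0.2992, 0.2265]
ee_rot: [3.141, 0.0, -2.439]
force: [0.8, 0.3, -0.0]
width: 0.0263
gripper_force: 0.0
t: 1.35
eef_pos: [0.4679, -0.1336, 0.1394]
ee_rot: [-3.141, 0.0, -2.439]
force: [0.7, -0.8, 0.5]
width: 0.0004
gripper_force: 0.0
t: 1.77
eef_pos: [0.4673, -0.1363, 0.1407]
ee_rot: [-3.141, 0.001, -2.44]
force: [-0.0, -0.7, -0.5]
width: 0.0002
gripper_force: 0.0
[ 0.4673 -0.1363  0.1407] [-3.141   0.0007 -2.4403] r 0.09198218821737096 -137.81483697150247 [-0.0137 -0.7461 -0.4902] 0.00019476168288095632
[366.1711 239.1548] [271.0488 159.8925]
```

View pics/pre.png

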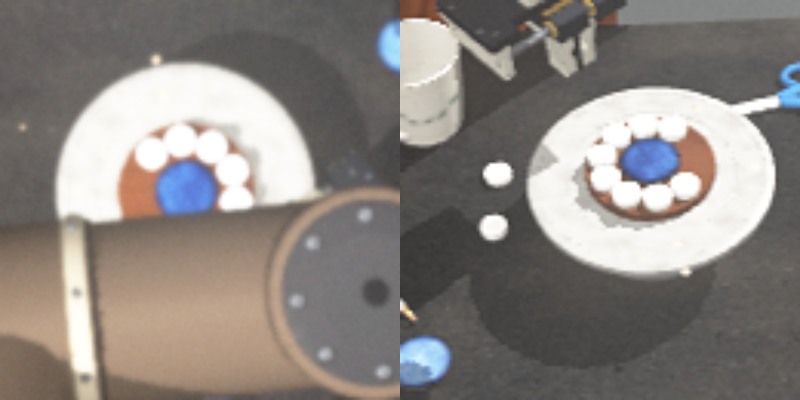

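Top crop: the arm covers the lower part of the wheel, and the coaster is unchanged. Scene crop: the shut fingertips hang above the rim at about (575,70), as projected. Next I descend and feel for contact.

```bash
python3 -m crank '[{"dx":0.002,"dy":0.004,"dz":-0.02,"twist":0,"grip":-1},{"dx":0.004,"dy":0.008,"dz":-0.04,"twist":0,"grip":-1},{"dx":0.004,"dy":0.008,"dz":-0.055,"twist":0,"grip":-1},{"dx":0.004,"dy":0.008,"dz":-0.06,"twist":0,"grip":-1},{"dx":0.004,"dy":0.008,"dz":-0.06,"twist":0,"grip":-1}]'
python3 -m crank '[{"dx":0,"dy":0,"dz":-0.001,"twist":0,"grip":-1},{"dx":0,"dy":0,"dz":-0.002,"twist":0,"grip":-1},{"dx":0,"dy":0,"dz":-0.003,"twist":0,"grip":-1},{"dx":0,"dy":0,"dz":-0.004,"twist":0,"grip":-1},{"dx":0,"dy":0,"dz":-0.004,"twist":0,"grip":-1}]'
```

```text
t: 2.28
eef_pos: [0.4705, -0.1279, 0.0793]
ee_rot: [3.14, -0.002, -2.44]
force: [0.5, 0.2, 0.5]
width: 0.0007
gripper_force: 0.0
t: 2.7
eef_pos: [0.4716, -0.1274, 0.0764]
ee_rot: [-3.141, 0.001, -2.439]
force: [-0.2, 0.8, -0.8]
width: 0.0004
gripper_force: 0.0
```

```bash
python3 -m crank '[{"dx":0,"dy":0,"dz":-0.0005,"twist":0,"grip":-1},{"dx":0,"dy":0,"dz":-0.001,"twist":0,"grip":-1},{"dx":0,"dy":0,"dz":-0.0015,"twist":0,"grip":-1},{"dx":0,"dy":0,"dz":-0.002,"twist":0,"grip":-1},{"dx":0,"dy":0,"dz":-0.002,"twist":0,"grip":-1}]'
python3 -m crank '[{"dx":0,"dy":0,"dz":-0.0005,"twist":0,"grip":-1},{"dx":0,"dy":0,"dz":-0.001,"twist":0,"grip":-1},{"dx":0,"dy":0,"dz":-0.001,"twist":0,"grip":-1},{"dx":0,"dy":0,"dz":-0.001,"twist":0,"grip":-1},{"dx":0,"dy":0,"dz":-0.001,"twist":0,"grip":-1}]'
```

```text
t: 3.12
eef_pos: [0.4716, -0.1275, 0.0743]
ee_rot: [-3.141, -0.0, -2.439]
force: [-0.7, -1.6, 1.3]
width: 0.0007
gripper_force: 1.2
t: 3.53
eef_pos: [0.472, -0.1279, 0.0742]
ee_rot: [-3.14, 0.0, -2.438]
force: [-2.3, -1.7, 11.8]
width: 0.0006
gripper_force: 5.8
```

```bash
python3 -m crank '[{"dx":0.0039,"dy":-0.0043,"dz":0.0004,"twist":4,"grip":-1},{"dx":0.0081,"dy":-0.0083,"dz":0.0004,"twist":8,"grip":-1},{"dx":0.0125,"dy":-0.012,"dz":0.0004,"twist":12,"grip":-1},{"dx":0.0172,"dy":-0.0154,"dz":0.0004,"twist":16,"grip":-1},{"dx":0.0221,"dy":-0.0185,"dz":0.0004,"twist":20,"grip":-1}]'
python3 - <<'E'
from h import *
C=np.array([.5355,-.0745]);s=arm.get_state();v=np.array(s["eef_pos"])[:2]-C
print("r",np.hypot(*v),np.degrees(np.arctan2(v[1],v[0])))
print(gap("scene",C,"pics/s1.png"),gap("scene",C,f=cv2.imread("pics/scene0.png")[:,:,::-1].copy()))
E
```

```text
t: 3.95
eef_pos: [0.4939, -0.1465, 0.0743]
ee_rot: [-3.141, -0.0, -2.086]
force: [-1.8, -1.1, 8.0]
width: 0.0005
gripper_force: 3.9
r 0.08316276838284728 -119.9932536701885
(np.float64(117.0), np.int64(127)) (np.float64(98.0), np.int64(132))
```

```bash
python3 -m crank '[{"dx":0.0051,"dy":-0.0027,"dz":0.0001,"twist":4,"grip":-1},{"dx":0.0104,"dy":-0.0051,"dz":0.0001,"twist":8,"grip":-1},{"dx":0.0159,"dy":-0.007,"dz":0.0001,"twist":12,"grip":-1},{"dx":0.0214,"dy":-0.0086,"dz":0.0001,"twist":16,"grip":-1},{"dx":0.0271,"dy":-0.0098,"dz":0.0001,"twist":20,"grip":-1}]'
python3 -m crank '[{"dx":0.0057,"dy":-0.0008,"dz":0,"twist":4,"grip":-1},{"dx":0.0115,"dy":-0.0012,"dz":0,"twist":8,"grip":-1},{"dx":0.0173,"dy":-0.0012,"dz":0,"twist":12,"grip":-1},{"dx":0.0231,"dy":-0.0008,"dz":0,"twist":16,"grip":-1},{"dx":0.0288,"dy":0,"dz":0,"twist":20,"grip":-1}]'
python3 - <<'E'
from h import *
C=np.array([.5355,-.0745]);s=arm.get_state();v=np.array(s["eef_pos"])[:2]-C
print("r",np.hypot(*v),np.degrees(np.arctan2(v[1],v[0])))
print(gap("scene",C,"pics/s2.png"))
E
```

```text
t: 4.42
eef_pos: [0.5211, -0.1565, 0.0743]
ee_rot: [-3.141, -0.001, -1.737]
force: [-1.5, -2.8, 5.9]
width: 0.0006
gripper_force: 3.1
t: 4.83
eef_pos: [0.5503, -0.1565, 0.0743]
ee_rot: [-3.141, -0.001, -1.388]
force: [-0.6, -3.8, 4.9]
width: 0.0002
gripper_force: 2.4
r 0.08333706297460347 -79.75913697430748
(np.float64(160.0), np.int64(112))
```

```bash
python3 -m crank '[{"dx":0.0057,"dy":0.0012,"dz":-0.0001,"twist":4,"grip":-1},{"dx":0.0112,"dy":0.0028,"dz":-0.0001,"twist":8,"grip":-1},{"dx":0.0167,"dy":0.0047,"dz":-0.0001,"twist":12,"grip":-1},{"dx":0.022,"dy":0.0071,"dz":-0.0001,"twist":16,"grip":-1},{"dx":0.022,"dy":0.0071,"dz":-0.0001,"twist":16,"grip":-1}]'
python3 - <<'E'
from h import *
C=np.array([.5355,-.0745]);s=arm.get_state();v=np.array(s["eef_pos"])[:2]-C
print("r",np.hypot(*v),np.degrees(np.arctan2(v[1],v[0])))
f=arm.grab_frame("scene");g=arm.grab_frame("top")
print(gap("scene",C,f=f),gap("top",C,f=g))
i=cv2.resize(f[140:250,230:360],(780,660),interpolation=2)[:590]
def mk(p):
    u=project("scene",p);cv2.circle(i,tuple(int(q) for q in (u-[230,140])*6),3,(255,0,0),-1)
for a in range(0,360,36):  # expected disc-top places once the gap faces the front
    t=np.radians(a+180+18);mk([C[0]+.042*np.cos(t),C[1]+.042*np.sin(t),.092])
cv2.imwrite("pics/s3.png",i[:,:,::-1])
E
```

```text
t: 5.3
eef_pos: [0.5734, -0.1487, 0.0743]
ee_rot: [-3.14, -0.002, -1.11]
force: [1.6, -3.8, 5.7]
width: 0.0005
gripper_force: 3.0
r 0.08334131266195181 -62.97387569980341
(np.float64(177.0), np.int64(112)) (np.float64(176.0), np.int64(194))
```

View pics/s3.png

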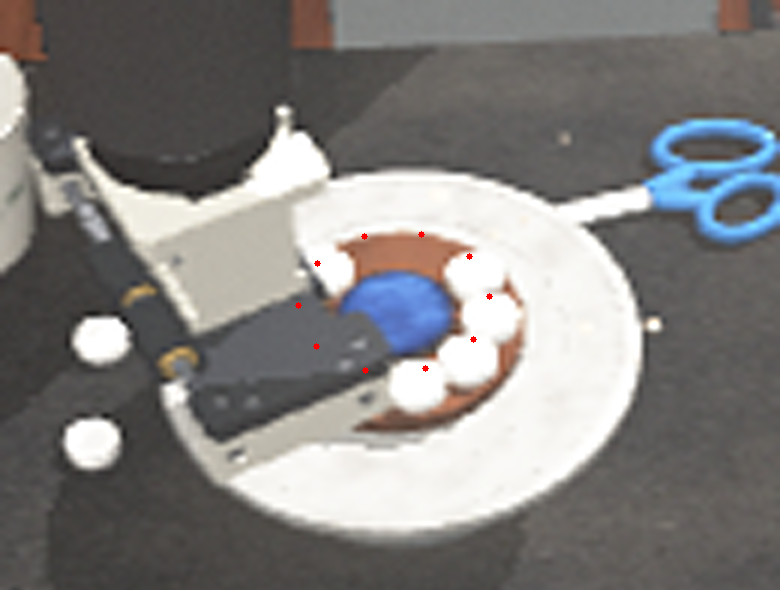

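The gap faces the robot, and the visible discs sit about 4° clockwise of the target marks. That agrees with the 176–177° measurement. I'll add 4° more, hold, then lift straight off.

```bash
python3 -m crank '[{"dx":0.0025,"dy":0.0014,"dz":0,"twist":2,"grip":-1},{"dx":0.0051,"dy":0.0028,"dz":0,"twist":4,"grip":-1},{"dx":0.0051,"dy":0.0028,"dz":0,"twist":4,"grip":-1},{"dx":0.0051,"dy":0.0028,"dz":0,"twist":4,"grip":-1},{"dx":0.0051,"dy":0.0028,"dz":0,"twist":4,"grip":-1}]'
python3 -c "
from h import *
C=np.array([.5355,-.0745]);print(gap('scene',C),gap('top',C))"
python3 -m crank '[{"dx":0,"dy":0,"dz":0.003,"twist":0,"grip":-1},{"dx":0,"dy":0,"dz":0.015,"twist":0,"grip":-1},{"dx":0,"dy":0,"dz":0.04,"twist":0,"grip":-1},{"dx":0,"dy":0,"dz":0.075,"twist":0,"grip":-1},{"dx":0,"dy":0,"dz":0.11,"twist":0,"grip":-1}]'
python3 -m crank '[{"dx":0,"dy":-0.03,"dz":0.02,"twist":0,"grip":-1},{"dx":0,"dy":-0.065,"dz":0.03,"twist":0,"grip":-1},{"dx":0,"dy":-0.1,"dz":0.03,"twist":0,"grip":-1},{"dx":0,"dy":-0.135,"dz":0.03,"twist":0,"grip":-1},{"dx":0,"dy":-0.17,"dz":0.03,"twist":0,"grip":-1}]'
python3 -m crank '[{"dx":-0.02,"dy":-0.03,"dz":0,"twist":0,"grip":-1},{"dx":-0.04,"dy":-0.06,"dz":0,"twist":0,"grip":-1},{"dx":-0.06,"dy":-0.09,"dz":0,"twist":0,"grip":-1},{"dx":-0.08,"dy":-0.12,"dz":0,"twist":0,"grip":-1},{"dx":-0.1,"dy":-0.15,"dz":0,"twist":0,"grip":-1}]'
python3 - <<'E'
from h import *
C=np.array([.5355,-.0745])
f=arm.grab_frame("scene");g=arm.grab_frame("top")
print(gap("scene",C,f=f),gap("top",C,f=g))
cv2.imwrite("pics/end.png",np.hstack([cv2.resize(g[150:280,280:410],(400,400)),cv2.resize(f[140:270,215:345],(400,400))])[:,:,::-1])
E
```

```text
t: 5.82
eef_pos: [0.5776, -0.1462, 0.0743]
ee_rot: [-3.14, -0.002, -1.045]
force: [1.9, -3.3, 4.8]
width: 0.0004
gripper_force: 2.5
(np.float64(180.0), np.int64(110)) (np.float64(180.0), np.int64(196))
t: 6.33
eef_pos: [0.5748, -0.1454, 0.1834]
ee_rot: [3.138, 0.003, -1.045]
force: [1.0, 0.3, 0.1]
width: 0.0007
gripper_force: 0.0
t: 6.75
eef_pos: [0.5758, -0.3165, 0.2134]
ee_rot: [-3.141, 0.001, -1.044]
force: [0.9, 0.6, -0.6]
width: 0.0003
gripper_force: 0.0
t: 7.17
eef_pos: [0.4749, -0.4662, 0.2127]
ee_rot: [3.141, 0.002, -1.045]
force: [1.5, 0.5, 0.3]
width: 0.0006
gripper_force: 0.0
(np.float64(180.0), np.int64(117)) (np.float64(180.0), np.int64(201))
```

View pics/end.png

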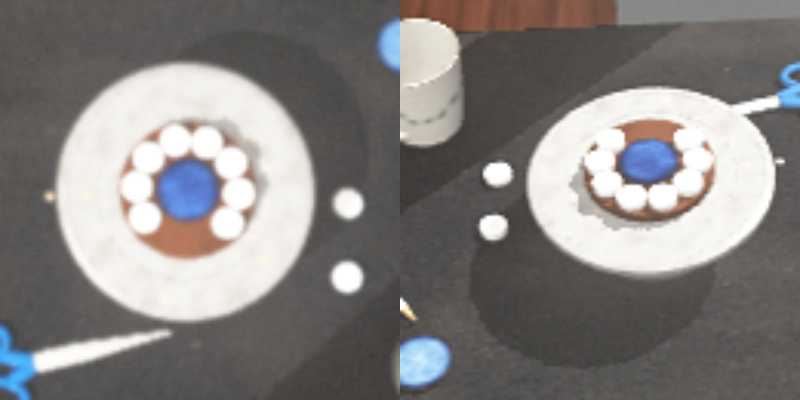

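Both views show the gap straight towards the front: the end discs are at (145,218) and (227,223) around the centre (187,190). The coaster is centred and everything else is where it was, so I'm handing in.

```bash
python3 -c "
from station import arm
print(arm.job_done())"
```

```text
the job is handed in; nothing more can be done
None
```

The wheel was turned about 82° anticlockwise with light fingertip pressure on the rim; in the final images the gap faces straight to the front, the coaster is centred and the arm is clear, and the job is handed in (no verdict was returned).

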